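# Point out the open vial, its cap and its empty seat

### The arm

A 7-joint arm with a two-finger parallel gripper is mounted at the origin on a cart in front of the work surface, level with it; the furniture and walls round the work are solid. World frame = base frame: x ahead of the robot, y to its left, z up, the work surface at z = 0. Lengths are in m, angles in rad, forces in N, time in s.
With the tool pointing down it reaches from about 0.4 to 0.85 m from the base axis. Payload 10.4 kg.
Tool frame: the origin (TCP) lies between the finger pads, 19 mm behind the fingertips; this is the grasp point; z points along the fingers, y is the line along which they close (so a half turn about z gives the same grasp; the last joint's range is limited). The gripper opens to 85 mm and grips with 20 to 120 N. Pads are 22 mm wide; open, the fingers measure 114 mm over their backs; the gripper's body (76 mm by 85 mm) begins 54 mm behind the grasp point. The pads swing forward as they close: fully open they stand 13 mm farther back than shut.
Start: joints at [1.12, 0.332, -0.065, 1.46, 0.022, 1.35, -0.088], TCP at [0.259, -0.569, 0.25] pointing down, gripper open.
Joint ranges: [-2.6, 2.6], [-0.5, 2.12], [-1.47, 1.34], [0.16, 2.42], [-1.27, 4.41], [0.06, 2.06], [-2.6, 2.6]. Speed limits (rad/s): [2.22, 2.22, 2.79, 2.79, 3.14, 3.14, 3.14].

### API

Orientations are given as a unit quaternion [x, y, z, w].
In Python, from workcell import get_obs, camera, camera_params, hand_in gives the robot as it stands.
- The arm moves only by the tool carry_out, never from a script. Its argument "commands" is a list that holds one entry, the list of rows, each a list of 6 numbers: the shift along the tool's x, y, z in units of 40 mm (1.0 is 40 mm), then the turn, a rotation vector about the tool's x, y, z in units of 6 degrees (1.0 is 6 degrees). In form: [[[x, y, z, ax, ay, az], ...]]. A call has 1 to 20 rows; each row shifts and turns the commanded pose from where the row before left it, along the tool's axes as they then stand; what a row does not reach is not made up. A row lasts 1/12 s, in which the tool goes at most 41.7 mm and 7.16 degrees, less where a joint would pass 70% of its speed; a pose out of reach is approached as far as the arm can. A call is refused whole if a number of a shift passes 1 or a number of a turn 1, either way. A call with a gripper value outside its range is refused whole. "hand" is the closure, from -1 (fully open) to 1 (shut), set as the call begins (left out, the last holds). The fingers move at their own pace and stop on an object; "force" is the grip in N (left out, the last holds). Time passes only in rows, so rows that do not move let the fingers close. It gives the time, the measured TCP pose, the force, the opening and the grip force at its end, in the units of the state.
- get_obs(): the state, without advancing time (a new reading comes with each control period).
- camera(name): name is "scene" or "side" or "wrist"; returns the picture (480x640x3 uint8, red, green, blue); there is no depth.
- camera_params(name): a dict with "mtx" (3x3 intrinsics, pixels), "k1" (the pictures are not rectified: a ray, as slopes to the right and down, at radius r is drawn at 1 + k1 r^2 times it, then the intrinsics apply), "R" (3x3) and "t" (3): a world point X has camera coordinates R X + t. Camera axes: x right, y down, z forward; pixel columns grow to the right and rows downward; lengths in m; the calibration is good to about 2 mm. A picture is of the moment at which its call begins: read the wrist's pose just before it. camera_params takes no time and is no camera call; for the wrist camera it gives the pose at the moment of the call.
- hand_in(): hands the job in; it is judged then, once.
The state is a dict: "clock": time; "joint_pos": joint angles; "joint_velocities": joint speeds; "tau": joint torques, N m; "position": TCP position; "ee_rot": TCP orientation; "ft_force": force on the tool from outside, world axes, zero at the start; "torque": the same for the moment, N m; "grip_width": opening from 0.0 (shut) to 1.0 (fully open); "grasp_force": force on a finger pad.
Only numpy, scipy, OpenCV 4.12 (cv2) and the standard library are available. Lean on these libraries where they do the work, as an engineer would, in place of code of your own. Each camera call takes 0.05 s, during which the arm holds its last target. There are 200 camera calls.

### The job

Show a trainee what has to be tidied up, by pointing only: first point straight down at the vial that stands without a cap, then at the loose screw cap, and last at the empty seat in the clear vial block, each time with the fingertips close above its middle (at most 5 cm) and staying there for two seconds. Finish still pointing at the empty seat. Touch nothing at all, and keep well up in between so that you do not point at any of the capped vials.

Things in the scene. Friction and masses are not known exactly. Their poses are not given: they have to be found in the camera images.
- open_vial: glass reagent vial without a cap, 22 mm diameter, 45 mm tall with a slightly narrower neck, standing loose on the worktop; origin: centre of its underside, z up
- vial_mouth (a point): centre of the mouth of the open vial, 45 mm above its underside, z up: first thing to point at
- loose_cap: loose white ribbed screw cap, 20 mm diameter, 14 mm tall, lying flat on the worktop; origin: centre of its underside, z up
- cap_top (a point): centre of the top of the loose cap, 13 mm above its underside, z up: second thing to point at
- vial_block: clear teal plastic vial block, 60 x 98 x 26 mm (x, y, z), loose on the worktop at any yaw, with two round vial seats (the large rings; the six small rings are feet) 45 mm apart along its y axis; origin: centre of its underside, z up
- empty_seat (a point): centre of the mouth of the empty seat, level with the block's top, at [0, 22.5, 26] mm in the block's frame, z up: third thing to point at; the seat is round, about 26 mm wide and 19 mm deep
- seated_vial: capped vial with a grey cap, 22 mm diameter, 51 mm tall, standing in the other seat of the block, 45 mm from the empty one, its top about 32 mm above the block's top; origin: centre of its underside
- short_vial: capped vial with a white cap, 22 mm diameter, 45 mm tall, standing loose on the worktop; origin: centre of its underside
- tall_vial: capped vial with a white cap, 22 mm diameter, 59 mm tall, standing loose on the worktop; origin: centre of its underside
- dropper_near: dropper bottle with a yellow collar and upright bulb, 22 mm diameter, 77 mm tall, loose bystander; origin: centre of its underside
- dropper_far: dropper bottle with a blue collar and upright bulb, 22 mm diameter, 77 mm tall, loose bystander; origin: centre of its underside

How it is judged:
By the outcome, as a careful person would: the job done as asked, in the order asked, and still so for the second after the job is handed in, with the robot touching nothing.
It also fails if it takes over 61 s, if anything falls off the work surface, if the arm or the gripper's body presses on something with over 40 N, if the wrist force passes 120 N, or if a joint passes its speed limit or range.

## Working session

There is one attempt and no reset: what is moved stays moved. The work goes in short steps, Python scripts to look and compute and a tool call to move; the robot and the scene stay as the last step left them, time stands still between calls to the robot, and variables do not carry over. Pictures are saved under pics/ and viewed, at most 10 in all, crops included, and the job is handed in when it is done.

Besides the shell and the picture viewer there is one more tool, called after "Request:" as a command line: name --argument value ..., lists and objects as JSON in quotes. carry_out: Moves the arm, as the interface text tells. Its arguments: {"type":"object","properties":{"commands":{"type":"array"},"hand":{"type":"number"},"force":{"type":"number"}},"required":["commands"]}

```bash
mkdir -p pics; ls; python3 - <<'E'
from workcell import get_obs,camera,camera_params
import cv2
for n in("scene","side"):
    cv2.imwrite(f"pics/{n}0.png",camera(n)[:,:,::-1])
    p=camera_params(n);print(n,p)
o=get_obs();print(o["clock"],o["position"],o["ee_rot"])
E
```

```text
pics
scene {'mtx': array([[469.66422745,   0.        , 320.72192297],
       [  0.        , 469.66422745, 239.38205697],
       [  0.        ,   0.        ,   1.        ]]), 'k1': 0.030150179066283093, 'R': array([[-0.90722681, -0.42042696, -0.01344207],
       [-0.30435173,  0.67813954, -0.66895201],
       [ 0.29036105, -0.60280008, -0.74318405]]), 't': array([0.51670498, 0.0870782 , 0.84242862])}
side {'mtx': array([[586.29387153,   0.        , 327.76236914],
       [  0.        , 586.29387153, 233.97831663],
       [  0.        ,   0.        ,   1.        ]]), 'k1': 0.04511344915444418, 'R': array([[ 0.86752807, -0.49700299,  0.01957232],
       [-0.24299327, -0.45782727, -0.85518914],
       [ 0.4339923 ,  0.73714464, -0.51794639]]), 't': array([-0.37496134,  0.27130062,  0.65310944])}
0.1 [ 0.25915838 -0.56838093  0.24929501] [ 9.77207865e-01  2.12283690e-01 -1.57379461e-04 -6.31552843e-04]
```

View pics/scene0.png

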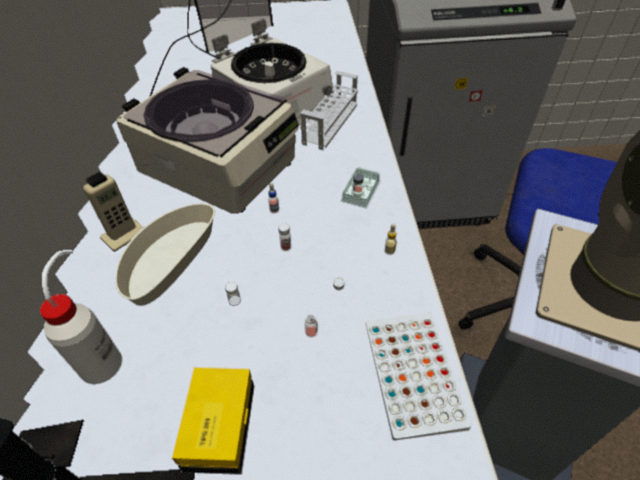

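View pics/side0.png

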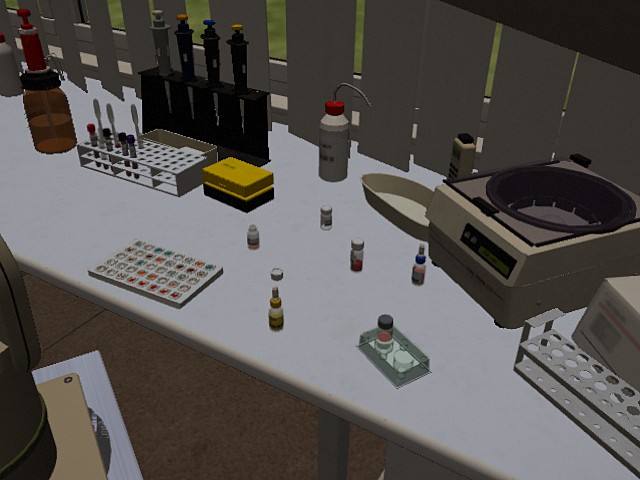

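The scene view shows the likely open vial at (311,326), the cap at (338,284), the block at (361,188), and capped vials at (233,293) and (285,237). In the side view these are the vial (253,237), cap (277,274) and block (394,352). I'll enlarge both views next.

```bash
python3 - <<'E'
import cv2,numpy as np
a=cv2.imread("pics/scene0.png");b=cv2.imread("pics/side0.png")
def c(im,u,v,w,h,s):return cv2.resize(im[v:v+h,u:u+w],None,fx=s,fy=s,interpolation=cv2.INTER_CUBIC)
r1=np.hstack([c(a,290,265,65,75,4),c(a,335,160,50,50,6)])if 0 else np.hstack([c(a,290,265,66,75,4),c(a,335,160,50,50,6),c(a,215,275,39,50,6)])
r2=np.hstack([c(b,235,215,60,75,4),c(b,350,305,90,90,300/90),c(b,310,195,39,50,6)])
W=max(r1.shape[1],r2.shape[1])
f=lambda r:cv2.copyMakeBorder(r,0,0,0,W-r.shape[1],cv2.BORDER_CONSTANT)
o=np.vstack([f(r1),f(r2)]);print(o.shape);cv2.imwrite("pics/z1.png",o)
E
```

```text
(600, 798, 3)
```

View pics/z1.png

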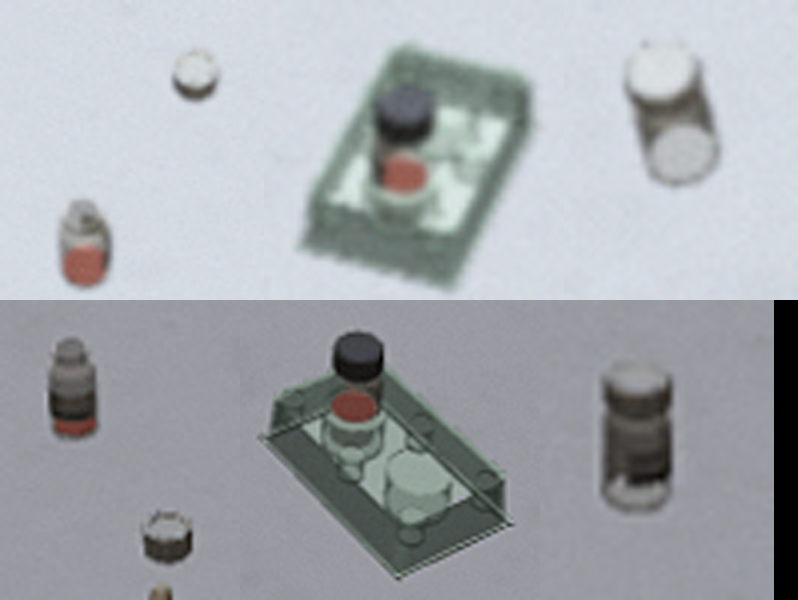

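The crops confirm the open vial: its narrow mouth has no cap, at scene (310.5,318) and side (252.7,226.5). The cap top is at scene (339,282) and side (277,270.5). The seated grey cap's top is at scene (358.5,175) and side (385.4,318), and the empty seat is around side (403,356).

```bash
cat > h.py <<'E'
import numpy as np,cv2
from workcell import *
def P(n):
    p=camera_params(n);return p
def proj(p,X):
    X=np.atleast_2d(X)@p["R"].T+p["t"];s=X[:,:2]/X[:,2:]
    s=s*(1+p["k1"]*(s**2).sum(1,keepdims=True))
    return s*np.diag(p["mtx"])[:2]+p["mtx"][:2,2]
def ray(p,uv):
    d=(np.array(uv,float)-p["mtx"][:2,2])/np.diag(p["mtx"])[:2];s=d.copy()
    for _ in range(8): s=d/(1+p["k1"]*(s@s))
    return -p["R"].T@p["t"],p["R"].T@np.append(s,1)
def atz(p,uv,z):
    c,d=ray(p,uv);return c+d*(z-c[2])/d[2]
def tri(*pu):
    A=0;b=0
    for p,uv in pu:
        c,d=ray(p,uv);d/=np.linalg.norm(d);M=np.eye(3)-np.outer(d,d);A=A+M;b=b+M@c
    return np.linalg.solve(A,b)
E
python3 - <<'E'
from h import *
np.set_printoptions(precision=4,suppress=True)
S,D=P("scene"),P("side")
for n,a,b,z in(("mouth",(310.5,318),(252.7,226.5),.045),("cap",(339.2,282),(276.8,270.5),.013),("seatedtop",(358.5,175.5),(385.4,318),.058),
  ("short",(231,287),(326,208),.045),("tall",(284,227),(358,242),.059),("drN",(393,228),(276,291),.077),("drF",(271,187),(422,248),.077)):
    print(n,tri((S,a),(D,b)),atz(S,a,z),atz(D,b,z))
g=lambda x,y:(350+(x-240)/3.3333,305+(y-300)/3.3333)
for q in((262,437),(398,577),(512,523)):print("bot",atz(D,g(*q),0),"top",atz(D,g(*q),.026))
print("seat",atz(D,g(418,470),.026))
# overlay candidate
v=atz(D,(385.4,318),.058)[:2]*.5+atz(S,(358.5,175.5),.058)[:2]*.5
e=atz(D,g(398,577),0)-atz(D,g(262,437),0);print(np.linalg.norm(e))
e=e[:2]/np.linalg.norm(e);print("seat from vial+edge",v+e*.045)
E
```

```text
mouth [0.4483 0.3016 0.0434] [0.4466 0.3029 0.045 ] [0.4486 0.2995 0.045 ]
cap [0.4437 0.1956 0.0139] [0.4421 0.1956 0.013 ] [0.4463 0.1974 0.013 ]
seatedtop [ 0.5008 -0.0384  0.0598] [ 0.5015 -0.0404  0.058 ] [ 0.502  -0.0366  0.058 ]
short [0.599  0.3013 0.0427] [0.5965 0.3031 0.045 ] [0.5983 0.2983 0.045 ]
tall [0.575  0.1507 0.0568] [0.573 0.153 0.059] [0.5742 0.1483 0.059 ]
drN [0.3882 0.0796 0.0671] [0.384  0.0898 0.077 ] [0.385  0.0681 0.077 ]
drF [0.646  0.0716 0.0672] [0.6376 0.0824 0.077 ] [0.6385 0.061  0.077 ]
bot [ 0.4731 -0.0126  0.    ] top [ 0.4566 -0.0365  0.026 ]
bot [ 0.4772 -0.1075  0.    ] top [ 0.4606 -0.1271  0.026 ]
bot [ 0.5361 -0.1055  0.    ] top [ 0.5168 -0.1252  0.026 ]
seat [ 0.502  -0.0833  0.026 ]
0.09496691984131904
seat from vial+edge [ 0.5037 -0.0835]
```

```bash
python3 - <<'E'
from h import *
np.set_printoptions(precision=3,suppress=True)
S,D=P("scene"),P("side")
print("rack top",tri((S,(313,113)),(D,(543,317))), "rack near bot",atz(S,(305,143),0),"rack side",atz(D,(520,375),0))
for u in((185,68),(132,155)):pass
print("centrifuge near bot corner",atz(S,(240,208),0),atz(S,(296,160),0),"top front corner",atz(S,(297,125),.15))
W=[np.array(x) for x in([.259,-.568,.23],[.259,-.568,.0],[.47,-.2,.23],[.47,-.2,0],[.448,.301,.23])]
print(proj(S,W),proj(D,W))
E
```

```text
rack top [ 0.663 -0.163  0.09 ] rack near bot [ 0.688 -0.165  0.   ] rack side [ 0.639 -0.167  0.   ]
centrifuge near bot corner [0.714 0.094 0.   ] [ 0.678 -0.097  0.   ] top front corner [ 0.633 -0.031  0.15 ]
[[546.984   7.284]
 [516.27   97.781]
 [407.82   63.737]
 [395.344 157.4  ]
 [306.049 240.132]] [[ 707.61   989.951]
 [ 570.78  1096.172]
 [ 463.837  285.714]
 [ 437.739  440.871]
 [ 246.501  127.575]]
```

Request:
carry_out --commands '[[[0,0,-1,0,0,0],[0,0,-1,0,0,0],[0,0,0,0,0,0]]]' --hand 1

```text
clock: 0.35
position: [0.2601, -0.5703, 0.338]
ee_rot: [0.977, 0.212, 0.001, 0.005]
ft_force: [0.8, -0.2, 2.1]
grip_width: 0.604
grasp_force: 0.0
```

Request:
carry_out --commands '[[[0,0,0,0,0,-1],[0,0,0,0,0,-1],[0,0,0,0,0,-1],[0,0,0,0,0,-1],[0,0,0,0,0,-1],[0,0,0,0,0,-1],[0,0,0,0,0,-1],[0,0,0,0,0,-1],[0,0,0,0,0,-1],[0,0,0,0,0,-1],[0,0,0,0,0,-0.9],[0,0,0,0,0,0],[0,0,0,0,0,0]]]' --hand 1

```text
clock: 1.43
position: [0.2592, -0.5687, 0.3297]
ee_rot: [0.709, 0.705, 0.0, -0.0]
ft_force: [-0.7, -0.1, -1.0]
grip_width: -0.005
grasp_force: 0.0
```

Request:
carry_out --commands '[[[0.6,0.4,0,0,0,0],[0.6,0.4,0,0,0,0],[0.6,0.4,0,0,0,0],[0.6,0.4,0,0,0,0],[0.6,0.4,0,0,0,0],[0.6,0.4,0,0,0,0],[0.6,0.4,0,0,0,0],[0.6,0.4,0,0,0,0],[0.6,0.4,0,0,0,0],[0.6,0.4,0,0,0,0],[0.6,0.4,0,0,0,0],[0.6,0.4,0,0,0,0],[0.6,0.4,0,0,0,0],[0.6,0.4,0,0,0,0],[0.6,0.2,0,0,0,0],[0,0,0,0,0,0],[0,0,0,0,0,0]]]'

```text
clock: 2.85
position: [0.4924, -0.2075, 0.3301]
ee_rot: [0.708, 0.707, 0.0, 0.0]
ft_force: [-1.0, -0.7, -0.4]
grip_width: 0.0
grasp_force: 0.0
```

Request:
carry_out --commands '[[[0.7,-0.4,0,0,0,0],[0.7,-0.4,0,0,0,0],[0.7,-0.3,0,0,0,0],[0.7,0,0,0,0,0],[0.7,0,0,0,0,0],[0.7,0,0,0,0,0],[0.7,0,0,0,0,0],[0.7,0,0,0,0,0],[0.7,0,0,0,0,0],[0.7,0,0,0,0,0],[0.7,0,0,0,0,0],[0.7,0,0,0,0,0],[0.7,0,0,0,0,0],[0.7,0,0,0,0,0],[0.7,0,0,0,0,0],[0.7,0,0,0,0,0],[0.7,0,0,0,0,0],[0.7,0,0,0,0,0],[0,0,0,0,0,0],[0,0,0,0,0,0]]]'

```text
clock: 4.52
position: [0.4486, 0.2955, 0.3295]
ee_rot: [0.708, 0.706, -0.0, -0.001]
ft_force: [0.4, -0.6, -1.0]
grip_width: -0.004
grasp_force: 0.0
```

```bash
python3 - <<'E'
from h import *
np.set_printoptions(precision=4,suppress=True)
o=get_obs();W=P("wrist");print(o["clock"],o["position"],o["ee_rot"]);cv2.imwrite("pics/w1.png",camera("wrist")[:,:,::-1])
for n,x in(("mouth",[.448,.301,.045]),("cap",[.444,.1965,.013]),("tip",o["position"]-[0,0,.019])):print(n,proj(W,np.array(x)))
E
```

```text
4.5167 [0.4486 0.2955 0.3295] [ 0.7077  0.7065 -0.0003 -0.0005]
mouth [[323.9864 187.1869]]
cap [[321.0287 263.7233]]
tip [[324.1442 308.1472]]
```

View pics/w1.png

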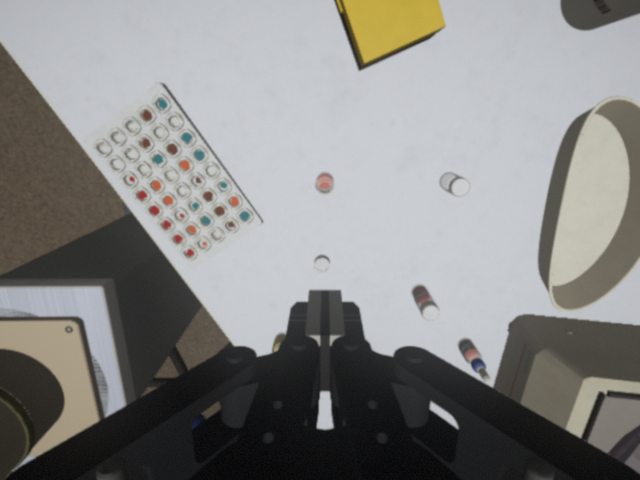

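The wrist view agrees with the estimates: the open vial is at (325,183) against a predicted mouth of (324,187), and the cap is at (321,263) as predicted. I'll zoom in to refine the mouth.

```bash
python3 - <<'E'
import cv2
a=cv2.imread("pics/w1.png")[165:275,300:350]
cv2.imwrite("pics/w1z.png",cv2.resize(a,None,fx=5,fy=5,interpolation=cv2.INTER_CUBIC))
E
```

```text
(no output)
```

View pics/w1z.png

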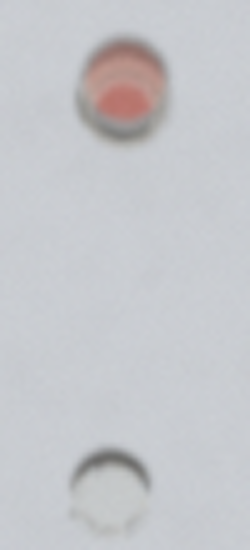

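The pink mouth centre is at about (324.6,186) and the cap at (322,263), both within about 1 mm of the prediction. Descending to the mouth now.

Request:
carry_out --commands '[[[0.15,0,0.6,0,0,0],[0,0,0.6,0,0,0],[0,0,0.6,0,0,0],[0,0,0.6,0,0,0],[0,0,0.6,0,0,0],[0,0,0.6,0,0,0],[0,0,0.6,0,0,0],[0,0,0.6,0,0,0],[0,0,0.5,0,0,0],[0,0,0.3,0,0,0],[0,0,0.1,0,0,0],[0,0,0,0,0,0],[0,0,0,0,0,0]]]'

```text
clock: 5.65
position: [0.4494, 0.3008, 0.103]
ee_rot: [0.708, 0.706, 0.001, 0.0]
ft_force: [0.4, -0.6, -0.6]
grip_width: 0.004
grasp_force: 0.0
```

```bash
python3 - <<'E'
from h import *
o=get_obs();print(o["clock"],o["position"])
a=camera("side")[:,:,::-1];b=camera("scene")[:,:,::-1];a=a[160:310,180:330];b=b[220:370,240:390]
cv2.imwrite("pics/v1.png",cv2.resize(np.hstack([a,b]),None,fx=2.6,fy=2.6,interpolation=cv2.INTER_CUBIC))
E
```

```text
5.65 [0.44941172 0.3008224  0.10296882]
```

View pics/v1.png

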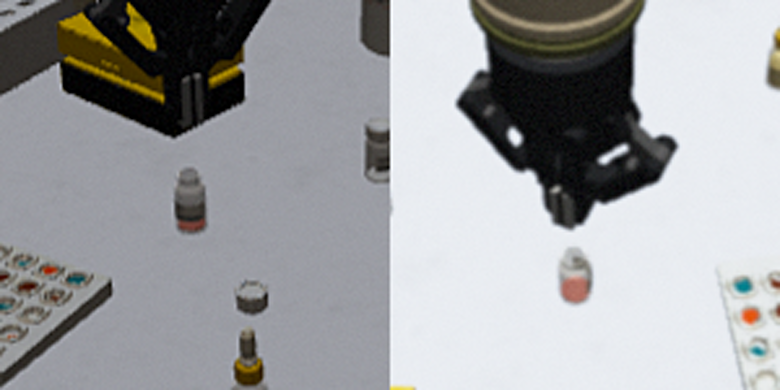

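The fingertips stand centred about 4 cm above the open mouth, touching nothing. I'll go down another 10 mm and dwell there.

Request:
carry_out --commands '[[[0,0,0.25,0,0,0],[0,0,0,0,0,0],[0,0,0,0,0,0],[0,0,0,0,0,0],[0,0,0,0,0,0],[0,0,0,0,0,0],[0,0,0,0,0,0],[0,0,0,0,0,0],[0,0,0,0,0,0],[0,0,0,0,0,0],[0,0,0,0,0,0],[0,0,0,0,0,0],[0,0,0,0,0,0],[0,0,0,0,0,0],[0,0,0,0,0,0],[0,0,0,0,0,0],[0,0,0,0,0,0],[0,0,0,0,0,0],[0,0,0,0,0,0],[0,0,0,0,0,0]]]'

```text
clock: 7.42
position: [0.4487, 0.301, 0.092]
ee_rot: [0.708, 0.707, 0.0, 0.0]
ft_force: [0.2, 0.7, 0.9]
grip_width: -0.002
grasp_force: 0.0
```

Request:
carry_out --commands '[[[0,0,0,0,0,0],[0,0,0,0,0,0],[0,0,0,0,0,0],[0,0,0,0,0,0],[0,0,0,0,0,0],[0,0,0,0,0,0],[0,0,0,0,0,0],[0,0,0,0,0,0],[0,0,0,0,0,0],[0,0,0,0,0,0],[0,0,0,0,0,0],[0,0,0,0,0,0],[0,0,0,0,0,0],[0,0,0,0,0,0],[0,0,0,0,0,0],[0,0,0,0,0,0],[0,0,0,0,0,0]]]'

```text
clock: 8.83
position: [0.4487, 0.301, 0.092]
ee_rot: [0.708, 0.707, 0.0, 0.0]
ft_force: [-0.4, -0.2, 1.1]
grip_width: -0.005
grasp_force: 0.0
```

Request:
carry_out --commands '[[[0,0,-0.6,0,0,0],[0,0,-0.7,0,0,0],[0,0,-0.7,0,0,0],[0,0,-0.7,0,0,0],[0,0,-0.7,0,0,0],[0,0,-0.6,0,0,0],[0,0,0,0,0,0],[-0.5,-0.1,0,0,0,0],[-0.6,0,0,0,0,0],[-0.6,0,0,0,0,0],[-0.6,0,0,0,0,0],[-0.3,0,0,0,0,0],[0,0,0,0,0,0]]]'

```text
clock: 9.92
position: [0.445, 0.1939, 0.2516]
ee_rot: [0.709, 0.705, -0.001, 0.001]
ft_force: [-0.2, 0.4, -0.2]
grip_width: -0.003
grasp_force: 0.0
```

Request:
carry_out --commands '[[[0,0,0.6,0,0,0],[0,0,0.6,0,0,0],[0,0,0.6,0,0,0],[0,0,0.6,0,0,0],[0,0,0.6,0,0,0],[0,0,0.6,0,0,0],[0,0,0.5,0,0,0],[0,0,0.4,0,0,0],[0,0,0.2,0,0,0],[0,0,0,0,0,0],[0,0,0,0,0,0],[0,0,0,0,0,0]]]'

```text
clock: 10.92
position: [0.445, 0.1977, 0.065]
ee_rot: [0.708, 0.707, 0.001, 0.0]
ft_force: [-0.1, -0.5, 1.5]
grip_width: -0.0
grasp_force: 0.0
```

```bash
python3 - <<'E'
from h import *
o=get_obs();print(o["clock"],o["position"])
a=camera("side")[:,:,::-1];b=camera("scene")[:,:,::-1];a=a[190:340,200:350];b=b[200:350,260:410]
cv2.imwrite("pics/v2.png",cv2.resize(np.hstack([a,b]),None,fx=2.6,fy=2.6,interpolation=cv2.INTER_CUBIC))
E
```

```text
10.9167 [0.44503227 0.19767489 0.06497015]
```

View pics/v2.png

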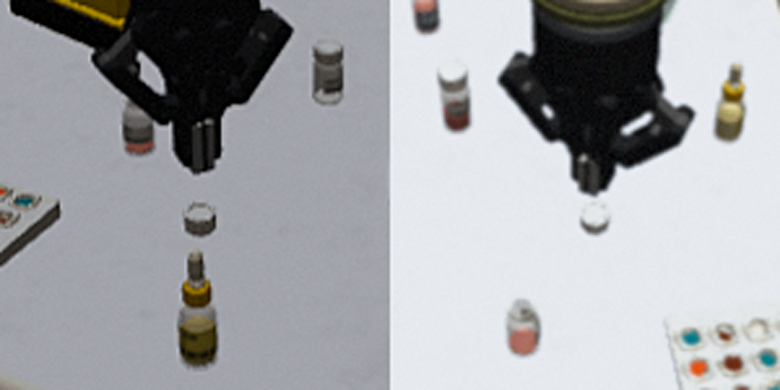

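The closed fingertips are centred about 3 cm above the loose cap, clear of the yellow-collared dropper. Dwelling there now.

Request:
carry_out --commands '[[[0,0,0,0,0,0],[0,0,0,0,0,0],[0,0,0,0,0,0],[0,0,0,0,0,0],[0,0,0,0,0,0],[0,0,0,0,0,0],[0,0,0,0,0,0],[0,0,0,0,0,0],[0,0,0,0,0,0],[0,0,0,0,0,0],[0,0,0,0,0,0],[0,0,0,0,0,0],[0,0,0,0,0,0],[0,0,0,0,0,0],[0,0,0,0,0,0],[0,0,0,0,0,0],[0,0,0,0,0,0],[0,0,0,0,0,0],[0,0,0,0,0,0],[0,0,0,0,0,0]]]'

```text
clock: 12.68
position: [0.4445, 0.197, 0.064]
ee_rot: [0.708, 0.707, -0.0, 0.0]
ft_force: [-0.1, -0.1, 0.5]
grip_width: -0.007
grasp_force: 0.0
```

Request:
carry_out --commands '[[[0,0,0,0,0,0],[0,0,0,0,0,0],[0,0,0,0,0,0],[0,0,0,0,0,0],[0,0,0,0,0,0],[0,0,0,0,0,0],[0,0,0,0,0,0],[0,0,0,0,0,0],[0,0,0,0,0,0],[0,0,0,0,0,0],[0,0,0,0,0,0],[0,0,0,0,0,0],[0,0,0,0,0,0],[0,0,0,0,0,0]]]'

```text
clock: 13.85
position: [0.4446, 0.197, 0.064]
ee_rot: [0.708, 0.707, 0.0, 0.0]
ft_force: [0.6, 0.1, 0.3]
grip_width: -0.002
grasp_force: 0.0
```

Request:
carry_out --commands '[[[0,0,-0.6,0,0,0],[0,0,-0.7,0,0,0],[0,0,-0.7,0,0,0],[0,0,-0.7,0,0,0],[0,0,-0.7,0,0,0],[0,0,-0.7,0,0,0],[0,0,-0.7,0,0,0],[0,0,-0.2,0,0,0],[0,0,0,0,0,0]]]'

```text
clock: 14.6
position: [0.4454, 0.1975, 0.2661]
ee_rot: [0.708, 0.707, 0.002, 0.001]
ft_force: [-0.4, -0.7, -0.7]
grip_width: -0.002
grasp_force: 0.0
```

Request:
carry_out --commands '[[[-0.7,0,0,0,0,0],[-0.7,0,0,0,0,0],[-0.7,0,0,0,0,0],[-0.7,0,0,0,0,0],[-0.7,0,0,0,0,0],[-0.7,0,0,0,0,0],[-0.7,0,0,0,0,0],[-0.7,0,0,0,0,0],[-0.7,0,0,0,0,0],[-0.7,0,0,0,0,0],[0,0.5,0,0,0,0],[0,0.5,0,0,0,0],[0,0.45,0,0,0,0],[0,0,0,0,0,0],[0,0,0,0,0,0],[0,0,0,0,0,0]]]'

```text
clock: 15.93
position: [0.5013, -0.0829, 0.2628]
ee_rot: [0.708, 0.707, -0.001, -0.001]
ft_force: [-0.1, 0.2, -0.6]
grip_width: 0.004
grasp_force: 0.0
```

```bash
python3 - <<'E'
from h import *
o=get_obs();W=P("wrist");print(o["clock"],o["position"]);a=camera("wrist")[:,:,::-1]
m=proj(W,np.array([[.5035,-.083,.026],[.501,-.038,.058]]));print(m)
u,v=(m.mean(0)-[60,50]).astype(int);u,v=max(u,0),max(v,0);print(u,v)
cv2.imwrite("pics/w2.png",cv2.resize(a[v:v+100,u:u+120],None,fx=5,fy=5,interpolation=cv2.INTER_CUBIC))
E
```

```text
15.9333 [ 0.50125091 -0.08286402  0.26280958]
[[327.00600739 201.33464671]
 [324.41784892 158.58126341]]
265 129
```

View pics/w2.png

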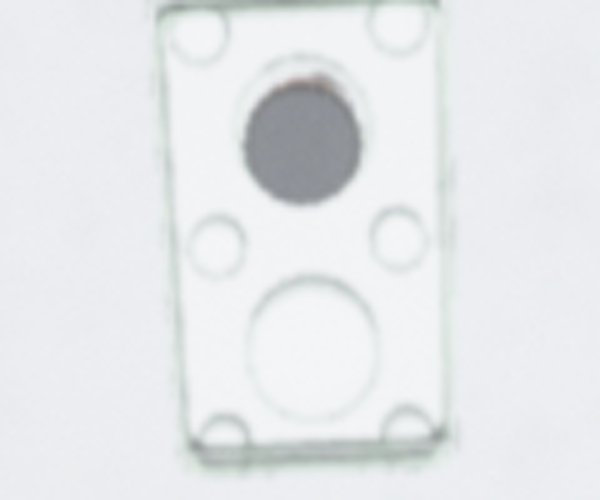

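The empty seat's ring is centred at about (327.6,198.4) in full-image pixels, against a predicted (327,201.3). The grey cap is at (325.4,157.6), so the target is good to about 1.5 mm. Descending.

Request:
carry_out --commands '[[[0,0,0.6,0,0,0],[0,0,0.6,0,0,0],[0,0,0.6,0,0,0],[0,0,0.6,0,0,0],[0,0,0.6,0,0,0],[0,0,0.6,0,0,0],[0,0,0.5,0,0,0],[0,0,0.3,0,0,0],[0,0,0.2,0,0,0],[0,0,0,0,0,0],[0,0,0,0,0,0],[0,0,0,0,0,0]]]'

```text
clock: 16.98
position: [0.5028, -0.0832, 0.0812]
ee_rot: [0.708, 0.707, 0.0, 0.001]
ft_force: [-0.6, -0.1, 0.3]
grip_width: 0.002
grasp_force: 0.0
```

```bash
python3 - <<'E'
from h import *
o=get_obs();print(o["clock"],o["position"])
a=camera("side")[:,:,::-1];b=camera("scene")[:,:,::-1];a=a[270:420,320:470];b=b[90:240,290:440]
cv2.imwrite("pics/v3.png",cv2.resize(np.hstack([a,b]),None,fx=2.6,fy=2.6,interpolation=cv2.INTER_CUBIC))
E
```

```text
16.9833 [ 0.50277048 -0.08321238  0.08116948]
```

View pics/v3.png

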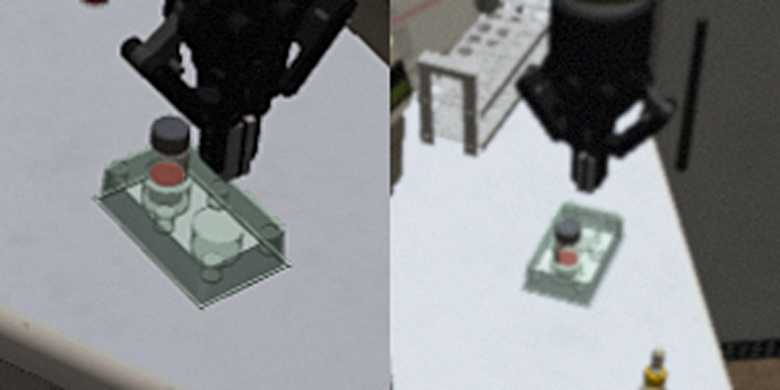

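The fingertips are over the block and clear of the seated vial, but in the side view the tip at about (412,338) looks slightly right of the seat at (403,355). I'll check this against the calibration before dwelling.

```bash
python3 - <<'E'
from h import *
np.set_printoptions(precision=4,suppress=True)
S,D,W=P("scene"),P("side"),P("wrist")
X=np.array([[.5028,-.083,.062],[.5028,-.083,.05],[.5035,-.083,.026],[.5035,-.083,.007],[.501,-.038,.058]])
print("side",proj(D,X));print("scene",proj(S,X))
print("tip tri",tri((S,(366.5,161)),(D,(411,337))))
# block model, both hypotheses drawn on the side + scene crops
y=np.array([.0026,-.0449]);y=np.array([.043,-1.])/np.hypot(.043,1);x=np.array([-y[1]*-1,0]) if 0 else np.array([y[1],-y[0]])
o=np.array([.5035,-.083])-y*.0225
for z in(0,.026):
    c=np.array([[*(o+sx*.03*x+sy*.049*y),z] for sx,sy in((-1,-1),(1,-1),(1,1),(-1,1))])
    print(z,"side",proj(D,c).ravel(),"scene",proj(S,c).ravel())
E
```

```text
side [[406.072  335.2492]
 [405.2887 342.1536]
 [404.18   355.479 ]
 [403.0008 365.8782]
 [385.3472 318.7804]]
scene [[365.5488 161.8177]
 [365.221  166.2849]
 [364.2819 174.8962]
 [363.7978 181.565 ]
 [358.3057 176.2557]]
tip tri [ 0.5045 -0.0889  0.0612]
0 side [388.3131 332.6487 355.1689 346.807  397.3111 390.4266 431.9798 373.5155] scene [339.3851 201.2801 366.0988 208.5163 380.2795 179.8884 354.8504 173.4935]
0.026 side [389.5865 319.0185 355.9589 332.9387 398.8915 375.981  434.0848 359.308 ] scene [339.5869 192.2168 366.8399 199.449  381.25   170.8016 355.3311 164.4264]
```

The projection agrees: the fingertip pair's centre is at about (406,336), with the grey corner being only the near finger. The block outline fits within 2 px. I'll nudge 1 mm and dwell.

Request:
carry_out --commands '[[[0.03,0,0,0,0,0],[0,0,0,0,0,0],[0,0,0,0,0,0],[0,0,0,0,0,0],[0,0,0,0,0,0],[0,0,0,0,0,0],[0,0,0,0,0,0],[0,0,0,0,0,0],[0,0,0,0,0,0],[0,0,0,0,0,0],[0,0,0,0,0,0],[0,0,0,0,0,0],[0,0,0,0,0,0],[0,0,0,0,0,0],[0,0,0,0,0,0],[0,0,0,0,0,0],[0,0,0,0,0,0],[0,0,0,0,0,0],[0,0,0,0,0,0],[0,0,0,0,0,0]]]'

```text
clock: 18.75
position: [0.5021, -0.0819, 0.08]
ee_rot: [0.708, 0.707, -0.0, 0.0]
ft_force: [0.4, -0.7, 0.3]
grip_width: 0.0
grasp_force: 0.0
```

Request:
carry_out --commands '[[[0,0,0,0,0,0],[0,0,0,0,0,0],[0,0,0,0,0,0],[0,0,0,0,0,0],[0,0,0,0,0,0],[0,0,0,0,0,0],[0,0,0,0,0,0],[0,0,0,0,0,0],[0,0,0,0,0,0],[0,0,0,0,0,0],[0,0,0,0,0,0],[0,0,0,0,0,0],[0,0,0,0,0,0],[0,0,0,0,0,0],[0,0,0,0,0,0],[0,0,0,0,0,0],[0,0,0,0,0,0],[0,0,0,0,0,0],[0,0,0,0,0,0],[0,0,0,0,0,0]]]'

```text
clock: 20.42
position: [0.5021, -0.0819, 0.08]
ee_rot: [0.708, 0.707, 0.0, 0.0]
ft_force: [0.0, -0.9, -0.4]
grip_width: -0.002
grasp_force: 0.0
```

```bash
python3 -c "
from workcell import *
o=get_obs();print(o['clock'],o['position']);print(hand_in())"
```

```text
20.4167 [ 0.50209674 -0.08187251  0.08001306]
the job is handed in; nothing more can be done
None
```

I pointed at the open vial, the loose cap and the empty seat in that order, about 3 to 3.5 cm above each for over two seconds, with no sign of touching anything, and handed in at 20.4 s still pointing at the seat; the hand-in returned no verdict.

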